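Stand the slotted rib upright on the weldment base

TASK

Take the bright slotted steel rib from its sloping red rest and stand it upright on its short thin edge on the yellow footprint painted on the grey base plate, squarely along the white line, ready to be tack-welded. Let go so that it stands by itself, and leave the green-painted blank lying on its own rest.

Things in the scene. Friction and masses are not known exactly. Their poses are not given: they have to be found in the camera images.
- rib_c (a point): Centre of the rib: bright bare steel plate 80 (x) x 50 (y) x 16 (z) mm, 0.4 kg, a 36 x 12 mm slot lengthwise in its middle. It lies on one of two red rests (34 mm wide, so the rib's long sides overhang 8 mm each) sloping 30 deg: x points up the slope, away from the robot, y level, z out of its upper face; centre 52 mm above the table. A low lip at the foot holds it: lift straight up.
- mark (a point): Centre of the yellow painted footprint, on the top face (10 mm above the table) of the fixed grey base plate, 180 (x) x 240 (y) mm. y runs along the footprint's 50 mm length and the thin white line, x along its 16 mm width, roughly away from the robot, z up. Low flange (24 mm above the table) 75 mm beyond it; two bosses, 22 mm high, at x -70, y +-100 mm.
- blank_c (a point): Centre of the blank, to be left alone: a green-painted plate of the same 80 x 50 x 16 mm size but without a slot, lying in the same way on the other red rest. Axes as for the rib.
There are look-alikes about, which are no part of the job. There is more than one size of the part that bears rib_c; the job needs the smaller.

How it is judged:
At the end, for the whole second after the job is handed in: The rib stands alone on a short edge on the base plate: length within 10 deg of vertical, centre 40 +/- 6 mm above the plate's top and within 15 mm of the footprint's centre seen from above, width within 11 deg of the white line, either face forward; the blank within 20 mm of its start (horizontal distance between rib_c and mark below 0.015 m and (angle between rib_c's own x axis and vertical below 0.1745 rad or angle between rib_c's own x axis and vertical above 2.967 rad) and z of rib_c in the frame of mark between 0.034 and 0.046 m and angle between the y axis of rib_c and the y axis of mark, either way round below 0.2 rad and distance of blank_c from where it was at the start of the episode below 0.02 m); the robot touches nothing.
It fails at once if the blank is moved by more than 20 mm (distance of blank_c from where it was at the start of the episode above 0.02 m).
It also fails if it takes over 38 s, if anything falls off the work surface, if the arm or the gripper's body presses on something with over 40 N, if the wrist force passes 120 N, or if a joint passes its speed limit or range.

ROBOT

A 7-joint arm with a two-finger parallel gripper is mounted at the origin on the work surface. World frame = base frame: x ahead of the robot, y to its left, z up, the work surface at z = 0. Lengths are in m, angles in rad, forces in N, time in s.
With the tool pointing down it reaches from about 0.425 to 0.825 m from the base axis. Payload 3.6 kg.
Tool frame: the origin (TCP) lies midway between the tips of the shut fingers; the grasp point (between the pads) lies 19 mm behind it; z points along the fingers, y is the direction in which the jaws open and shut (so a half turn about z gives the same grasp; the last joint's range is limited). The gripper opens to 93 mm and grips with 3 to 60 N. Pads are 15 mm wide; open, the fingers measure 128 mm over their backs; the gripper's body (75 mm by 188 mm) begins 65 mm behind the grasp point.
Start: joints at [1.22, 0.615, -0.013, 1.423, 0.008, 1.103, -0.04], TCP at [0.207, -0.616, 0.219] pointing down, gripper open.
Joint ranges: [-3.12, 3.12], [-0.3, 2.06], [-1.34, 1.32], [0.26, 2.42], [-1.36, 4.5], [0.01, 1.98], [-2.84, 2.84]. Speed limits (rad/s): [2.79, 2.79, 3.14, 3.14, 3.14, 3.14, 3.14].

INTERFACE

Orientations are given as a rotation vector (axis times angle).
In Python, from station import arm gives the robot as it stands. The module is installed in compiled form; this text tells all that it offers.
- The arm moves only by the shell command python3 -m crank 'ROWS' [FORCE]. ROWS is a JSON object of lists of equal length, an entry for each row: "rotation": the turn, a rotation vector about the tool's x, y, z in degrees, a list of three; "offset": the shift along the tool's x, y, z in cm, a list of three; "hand": the closure in counts, from 0 (fully open) to 255 (shut). A call has 1 to 8 rows; each row shifts and turns the commanded pose from where the row before left it, along the tool's axes as they then stand; what a row does not reach is not made up. A row lasts 1/10 s, in which the tool goes at most 50 mm and 8.59 degrees, less where a joint would pass 70% of its speed; a pose out of reach is approached as far as the arm can. A call with a gripper value outside its range is refused whole. The fingers move at their own pace and stop on an object; FORCE is the grip in N (left out, the last holds). Time passes only in rows, so rows that do not move let the fingers close. It gives the time, the measured TCP pose, the force and the opening at its end, in the units of the state.
- arm.observe(): the state, without advancing time (a new reading comes with each control period).
- arm.camera(name): name is "scene" or "top"; returns (picture, depth): 420x560x3 uint8, blue, green, red; 420x560 float32, m along the optical axis (not along the pixel's ray), 0 where there is no reading.
- arm.camera_model(name): a dict with "camera_matrix" (3x3 intrinsics, pixels), "pose" (4x4, takes a point from camera to world coordinates). Camera axes: x right, y down, z forward; pixel columns grow to the right and rows downward; lengths in m; the calibration is good to about 2 mm. A picture is of the moment at which its call begins. camera_model takes no time and is no camera call.
- arm.sign_off(): hands the job in, once; it reports no verdict.
The state is a dict: "time_s": time; "joint_positions": joint angles; "joint_velocities": joint speeds; "effort": joint torques, N m; "eef_pos": TCP position; "eef_rot": TCP orientation; "wrist_force": force on the tool from outside, world axes, zero at the start; "torque": the same for the moment, N m; "gripper_width": finger opening in m.
Only numpy, scipy, OpenCV 4.12 (cv2) and the standard library are available. Lean on these libraries where they do the work, as an engineer would, in place of code of your own. Each camera call takes 0.05 s, during which the arm holds its last target.

## Working session

There is one attempt and no reset: what is moved stays moved. The work goes in short steps, Python scripts to look and compute and a shell command to move; the robot and the scene stay as the last step left them, time stands still between calls to the robot, and variables do not carry over. Pictures are saved under pics/ and viewed, and the job is handed in when it is done.

```bash
mkdir -p pics; ls; python3 - <<'E'
from station import arm
import cv2, numpy as np
print(arm.observe())
for n in("scene","top"):
    p,d=arm.camera(n); cv2.imwrite(f"pics/{n}0.png",p); np.save(f"{n}0.npy",d); np.save(f"{n}0p.npy",p)
    print(n,arm.camera_model(n))
E
```

```text
pics
{'time_s': 0.0, 'joint_positions': array([ 1.21952465,  0.61592052, -0.01265155,  1.42489048,  0.00812073,
        1.10339727, -0.04039884]), 'joint_velocities': array([ 0.0013503 ,  0.00030069,  0.00053388, -0.00132952, -0.00051496,
       -0.00056867,  0.0004822 ]), 'effort': array([ 7.03268524e-04, -4.58936727e+01,  2.09097513e-01, -1.65744424e+01,
       -6.10858994e-02,  2.04539410e-02,  2.33523697e-04]), 'eef_pos': array([ 0.20717852, -0.61526243,  0.21748303]), 'eef_rot': array([-3.09774380e+00, -5.07666494e-01,  7.05484453e-04]), 'wrist_force': array([0.55599121, 0.73162792, 1.36575774]), 'torque': array([-0.05770214,  0.01678086,  0.02518306]), 'gripper_width': 0.0928332771262302}
scene {'camera_matrix': array([[500.60204688,   0.        , 275.92740827],
       [  0.        , 500.60204688, 215.43947076],
       [  0.        ,   0.        ,   1.        ]]), 'pose': array([[-0.78602362,  0.52323618, -0.32922752,  0.94220283],
       [ 0.61797144,  0.65067361, -0.44128807,  0.51776793],
       [-0.01667822, -0.55031605, -0.83478984,  1.02846091],
       [ 0.        ,  0.        ,  0.        ,  1.        ]])}
top {'camera_matrix': array([[419.37987202,   0.        , 280.73960349],
       [  0.        , 419.37987202, 213.9866345 ],
       [  0.        ,   0.        ,   1.        ]]), 'pose': array([[ 0.00365837, -0.98520713,  0.17132869,  0.40433153],
       [-0.9999654 , -0.00232426,  0.00798681,  0.00426273],
       [-0.00747046, -0.17135198, -0.98518155,  0.93291588],
       [ 0.        ,  0.        ,  0.        ,  1.        ]])}
```

View pics/scene0.png

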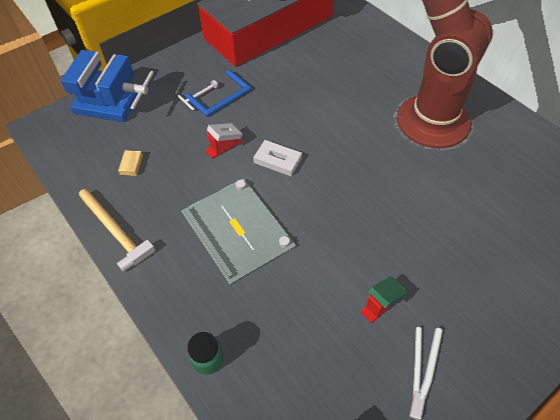

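View pics/top0.png

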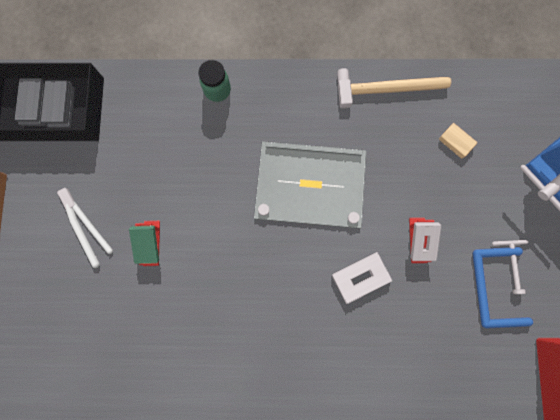

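The top view shows two slotted steel plates: A at (425,242) on a red rest, and B at (362,278), larger and flat on the table. The green blank is at (144,244) on the other rest, and the footprint is at (311,184). A fits because it is on a sloping red rest and is the smaller one. I'll confirm that in a crop and measure.

```bash
cat > h.py <<'E'
import numpy as np,cv2
from station import arm
def pts(name,d):
    m=arm.camera_model(name);K=m["camera_matrix"];T=m["pose"]
    v,u=np.mgrid[:d.shape[0],:d.shape[1]]
    c=np.stack([(u-K[0,2])/K[0,0]*d,(v-K[1,2])/K[1,1]*d,d],-1)
    return c@T[:3,:3].T+T[:3,3]
def ray(name,uv,z):
    m=arm.camera_model(name);K=m["camera_matrix"];T=m["pose"]
    uv=np.atleast_2d(np.asarray(uv,float))
    c=np.c_[(uv-K[:2,2])/[K[0,0],K[1,1]],np.ones(len(uv))]@T[:3,:3].T
    return T[:3,3]+c*((z-T[2,3])/c[:,2])[:,None]
E
python3 - <<'E'
from h import *
out=[]
for n,(u,v) in(("top",(400,255)),("scene",(250,150))):
    p=np.load(n+"0p.npy");d=np.load(n+"0.npy");P=pts(n,d)
    out.append(cv2.resize(p[v-50:v+50,u-65:u+65],(520,400),interpolation=cv2.INTER_CUBIC)[:, :400])
    hsv=cv2.cvtColor(p,cv2.COLOR_BGR2HSV)
    print(n)
    for lab,lo,hi,minA in(("steel",(0,0,150),(180,60,255),60),("green",(60,90,30),(95,255,160),100),("yellow",(20,120,150),(35,255,255),20),("red",(0,200,120),(4,255,255),30)):
        m=cv2.inRange(hsv,lo,hi)
        k,l,s,c=cv2.connectedComponentsWithStats(m)
        for i in range(1,k):
            if s[i,4]<minA: continue
            q=l==i; X=P[q&(d>0)]
            if len(X)<10: continue
            if abs(X[:,1]).max()>.55: continue
            mu=np.median(X,0);w,V=np.linalg.eigh(np.cov(X.T))
            cn=max(cv2.findContours(q.astype(np.uint8),0,2)[0],key=cv2.contourArea)
            print(lab,c[i].round(1),s[i,4],"mean",X.mean(0).round(4),"n",V[:,0].round(3),"sd",np.sqrt(w).round(4),"long",V[:,2].round(3),cv2.minAreaRect(cn))
cv2.imwrite("pics/crop.png",np.hstack([out[0],out[1]])[:, :800])
E
```

```text
top
steel [212.6  30.9] 802 mean [ 1.5173  0.3218 -0.7511] n [ 0.011 -0.004  1.   ] sd [0.0042 0.0335 0.054 ] long [-0.623 -0.782  0.004] ((211.5245361328125, 31.964147567749023), (47.390010833740234, 32.881980895996094), 34.38034439086914)
steel [344.5  85.9] 404 mean [ 0.8649 -0.1353  0.0234] n [-0.067  0.197 -0.978] sd [0.0041 0.0079 0.0256] long [-0.996 -0.073  0.053] ((344.50994873046875, 85.5989990234375), (35.72183609008789, 12.039950370788574), 84.2894058227539)
steel [310.2 187.2] 7106 mean [ 0.6267 -0.0545  0.01  ] n [-0.022  0.002  1.   ] sd [0.0039 0.0483 0.0699] long [-0.082 -0.997  0.   ] ((310.65478515625, 184.02755737304688), (107.77623748779297, 77.54423522949219), 4.899092674255371)
steel [ 81.8 225.9] 1092 mean [0.5371 0.4553 0.0106] n [ 0.041 -0.079  0.996] sd [0.0037 0.0135 0.0542] long [-0.841 -0.541 -0.008] ((85.20001220703125, 223.9000244140625), (84.9705810546875, 25.491174697875977), 63.43495178222656)
steel [426.3 240.8] 880 mean [ 0.5003 -0.2933  0.0568] n [ 0.482  0.288 -0.828] sd [0.0082 0.0169 0.0265] long [-0.852 -0.065 -0.519] ((426.4949035644531, 241
[... 3976 characters left out ...]
2377319336)
yellow [236.7 226.8] 119 mean [ 0.6344 -0.054   0.0103] n [-0.029 -0.006  1.   ] sd [0.0022 0.0047 0.0147] long [-0.098 -0.995 -0.009] ((236.68919372558594, 226.86485290527344), (18.483375549316406, 6.393620491027832), 54.462318420410156)
red [211.5 146.7] 128 mean [ 0.5455 -0.2892  0.0268] n [ 0.992 -0.029  0.125] sd [0.0044 0.0087 0.0223] long [ 0.124 -0.034 -0.992] ((209.92308044433594, 144.11537170410156), (24.514514923095703, 10.001920700073242), 78.69007110595703)
red [371.5 309.2] 304 mean [0.5372 0.3037 0.028 ] n [0.989 0.036 0.141] sd [0.0043 0.0096 0.0219] long [-0.141  0.01   0.99 ] ((370.5000305175781, 308.5000305175781), (19.79899024963379, 18.384777069091797), 45.0)
```

View pics/crop.png

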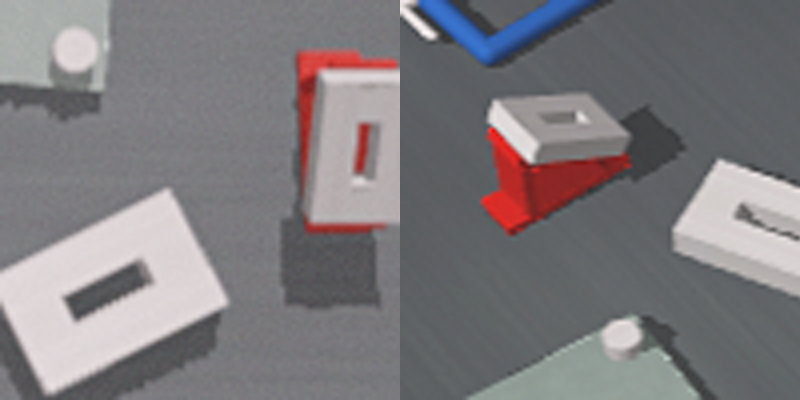

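The crop confirms plate A, which is the smaller slotted one, on the sloping red rest. B lies flat on the table and is bigger. Next I'll refine the poses.

```bash
python3 - <<'E'
from h import *
def plane_ray(name,uv,p0,n):
    m=arm.camera_model(name);K=m["camera_matrix"];T=m["pose"]
    c=np.c_[(uv-K[:2,2])/[K[0,0],K[1,1]],np.ones(len(uv))]@T[:3,:3].T
    return T[:3,3]+c*(((p0-T[:3,3])@n)/(c@n))[:,None]
vis=[]
for nm,(u,v),box in(("top",(425,242),30),("scene",(224,132),28)):
    p=np.load(nm+"0p.npy");g=cv2.cvtColor(p,cv2.COLOR_BGR2HSV)
    roi=np.zeros(g.shape[:2],np.uint8);roi[v-box:v+box,u-box:u+box]=255
    V=g[...,2][(roi>0)&(g[...,1]<40)&(g[...,2]>120)]
    print(nm,np.histogram(V,bins=range(120,256,10))[0])
    for th in (150,180,195):
        m=cv2.inRange(g,(0,0,th),(180,45,255))&roi
        cn=max(cv2.findContours(m,0,1)[0],key=cv2.contourArea)
        px=cn[:,0].astype(float)
        c=np.array([.505,-.29,.052]);yaw=.05
        for _ in range(6):
            xr=np.array([np.cos(yaw)*np.cos(.5236),np.sin(yaw)*np.cos(.5236),.5]);yr=np.array([-np.sin(yaw),np.cos(yaw),0]);n=np.cross(xr,yr)
            X=plane_ray(nm,px,c+.008*n,n)
            ab=np.c_[(X-c)@xr,(X-c)@yr]
            (cx,cy),(w,h),a=cv2.minAreaRect((ab*1000).astype(np.float32))
            aa=(a+45)%90-45
            if abs(aa)<30: yaw+=np.radians(aa)/np.cos(.5236)*.7
            c=c+cy/1000*yr; c[:2]+=(cx/1000)*xr[:2]/.866  # keep height
            c[2]=.052
        print(th,"c",c.round(4),"yaw deg",np.degrees(yaw).round(2),"size",round(w,1),round(h,1),round(aa,2),cv2.contourArea(cn))
# mark line
for nm,(u,v) in(("top",(311,184)),("scene",(237,227))):
    p=np.load(nm+"0p.npy");hsv=cv2.cvtColor(p,cv2.COLOR_BGR2HSV)
    m=cv2.inRange(hsv,(20,100,120),(35,255,255));m[:v-20]=0;m[v+20:]=0;m[:,:u-20]=0;m[:,u+20:]=0
    q=np.argwhere(m)[:,::-1];X=ray(nm,q,.010);w,V=np.linalg.eigh(np.cov(X[:,:2].T));print(nm,"mark",X.mean(0).round(4),"ydir",V[:,1],np.degrees(np.arctan2(V[1,1],V[0,1])))
    g=p.min(2).astype(int);bg=cv2.medianBlur(p.min(2),11).astype(int)
    m=(g-bg>15); m[:v-30]=0;m[v+30:]=0;m[:,:u-40]=0;m[:,u+40:]=0
    q=np.argwhere(m)[:,::-1];X=ray(nm,q,.010)[:,:2]
    l=cv2.fitLine(X.astype(np.float32),cv2.DIST_HUBER,0,.001,.001).ravel();print("line",len(q),l,np.degrees(np.arctan2(l[1],l[0])))
from scipy.spatial.transform import Rotation as R
s=arm.observe();print(R.from_rotvec(s["eef_rot"]).as_matrix().round(3),s["time_s"])
E
```

```text
top [1802  229   30   20   36  124  586   20   16   41    8    0    0]
150 c [ 0.5023 -0.2924  0.052 ] yaw deg 2.85 size 53.1 87.0 -0.0 875.0
180 c [ 0.5032 -0.2906  0.052 ] yaw deg 0.23 size 51.9 82.0 -0.01 783.5
195 c [ 0.5397 -0.2971  0.052 ] yaw deg 0.14 size 48.7 4.5 -0.0 45.0
scene [ 62  15  19 191  10   7  11  14   3  10  53   1   0]
150 c [ 0.5067 -0.2877  0.052 ] yaw deg 2.75 size 67.7 100.6 -1.7 292.0
180 c [ 0.5309 -0.3031  0.052 ] yaw deg 0.53 size 21.9 65.9 0.0 68.5
195 c [ 0.5319 -0.3037  0.052 ] yaw deg 0.57 size 18.7 57.9 0.0 55.0
top mark [ 0.635  -0.0553  0.01  ] ydir [0.08618324 0.9962793 ] 85.05593092496035
line 117 [ 0.08509152  0.9963731   0.63521045 -0.06200818] 85.118706
scene mark [ 0.6343 -0.0541  0.01  ] ydir [0.09522973 0.99545532] 84.53545769217835
line 134 [ 0.04578153 -0.9989515   0.64510864 -0.07714582] -87.37599
[[ 0.948  0.319 -0.001]
 [ 0.319 -0.948  0.002]
 [-0.    -0.002 -1.   ]] 0.1
```

```bash
python3 - <<'E'
from h import *
def plane_ray(name,uv,p0,n):
    m=arm.camera_model(name);K=m["camera_matrix"];T=m["pose"]
    c=np.c_[(uv-K[:2,2])/[K[0,0],K[1,1]],np.ones(len(uv))]@T[:3,:3].T
    return T[:3,3]+c*(((p0-T[:3,3])@n)/(c@n))[:,None]
for nm,(u,v),box,lo,hi in(("top",(425,242),30,172,200),("scene",(224,132),28,143,165)):
    p=np.load(nm+"0p.npy");g=cv2.cvtColor(p,cv2.COLOR_BGR2HSV)
    roi=np.zeros(g.shape[:2],np.uint8);roi[v-box:v+box,u-box:u+box]=255
    m=cv2.inRange(g,(0,0,lo),(180,60,hi))&roi
    m=cv2.morphologyEx(m,cv2.MORPH_OPEN,np.ones((2,2),np.uint8))
    cn=max(cv2.findContours(m,0,1)[0],key=cv2.contourArea)
    px=cn[:,0].astype(float); print(nm,cv2.contourArea(cn),cv2.approxPolyDP(cv2.convexHull(cn),3,True)[:,0].tolist())
    fill=np.zeros_like(m);cv2.drawContours(fill,[cn],-1,255,-1)
    c=np.array([.505,-.29,.052]);yaw=.03
    xr=np.array([np.cos(yaw)*.866,np.sin(yaw)*.866,.5]);yr=np.array([-np.sin(yaw),np.cos(yaw),0]);n=np.cross(xr,yr)
    X=plane_ray(nm,px,c+.008*n,n);ab=np.c_[(X-c)@xr,(X-c)@yr]*1000
    print(cv2.minAreaRect(ab.astype(np.float32)))
    Y=plane_ray(nm,np.argwhere(fill)[:,::-1].astype(float),c+.008*n,n);ay=np.c_[(Y-c)@xr,(Y-c)@yr]
    w,V=np.linalg.eigh(np.cov(ay.T));print("mean mm",ay.mean(0)*1000,"pca deg",np.degrees(np.arctan(V[1,1]/V[0,1])),"sizes",np.sqrt(12*w)*1000)
    big=cv2.resize(p[v-30:v+30,u-30:u+30],(390,390),interpolation=0);f=cv2.resize(m[v-30:v+30,u-30:u+30],(390,390),interpolation=0)
    cv2.imwrite(f"pics/m_{nm}.png",np.hstack([big,cv2.cvtColor(f,8)]))
E
```

```text
top 747.5 [[441, 227], [436, 260], [414, 261], [418, 227]]
((-7.850196838378906, -5.069301605224609), (49.02836227416992, 80.14602661132812), 88.76610565185547)
mean mm [-8.18447023 -5.02273627] pca deg -1.9673694326444517 sizes [49.2116253  78.92276173]
scene 207.5 [[241, 134], [221, 136], [212, 126], [232, 125]]
((-9.792577743530273, -0.1476573944091797), (48.10266876220703, 74.11500549316406), 88.76528930664062)
mean mm [-8.41747296  0.31824287] pca deg -0.457257015861665 sizes [48.22993753 74.51415438]
```

View pics/m_top.png

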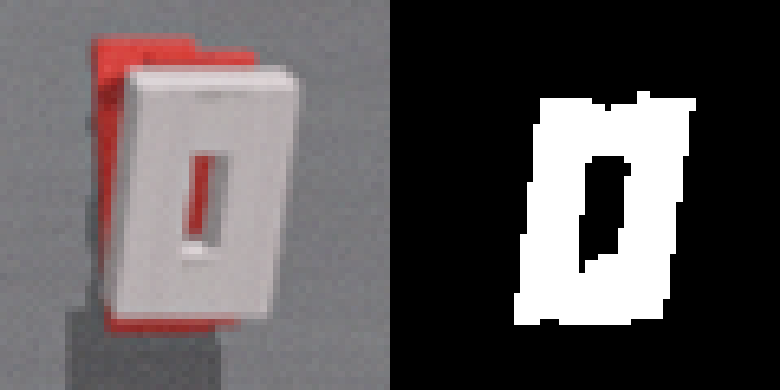

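View pics/m_scene.png

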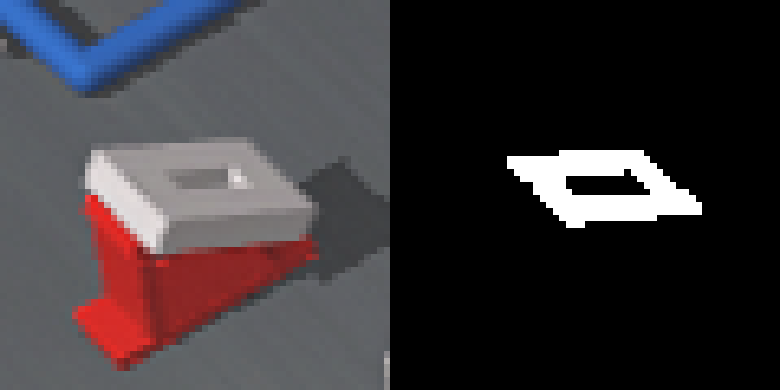

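```bash
python3 - <<'E'
from h import *
def P(n):
    m=arm.camera_model(n);T=np.linalg.inv(m["pose"]);return m["camera_matrix"]@T[:3]
t=np.array([[133,86],[296,86],[270,318],[118,318]])/6.5+[394.5,211.5]   # far-left,far-right,near-right,near-left (left=+y)
s=np.array([[160,218],[100,147],[250,140],[315,208]])/6.5+[193.5,101.5]
t=np.vstack([t,t.mean(0)]);s=np.vstack([s,s.mean(0)])
X=cv2.triangulatePoints(P("top"),P("scene"),t.T,s.T);X=(X[:3]/X[3]).T;print(X.round(4))
xr=X[:2].mean(0)-X[2:4].mean(0);print("x",np.linalg.norm(xr),xr/np.linalg.norm(xr),"yaw",np.degrees(np.arctan2(xr[1],xr[0])))
yr=X[[0,3]].mean(0)-X[[1,2]].mean(0);print("y",np.linalg.norm(yr),yr/np.linalg.norm(yr))
for n,p in(("top",t[4:]),("scene",s[4:])): print(n,ray(n,p,.0589))
E
```

```text
[[ 0.5319 -0.2647  0.0829]
 [ 0.5299 -0.3135  0.0825]
 [ 0.4598 -0.3168  0.0378]
 [ 0.4605 -0.2684  0.0374]
 [ 0.4962 -0.2909  0.0603]]
x 0.08398816953615172 [0.84271857 0.04162834 0.53674248] yaw 2.8279797722608153
y 0.048619770218394455 [0.02808517 0.999605   0.00103101]
top [[ 0.49653056 -0.29161977  0.0589    ]]
scene [[ 0.49544625 -0.29194614  0.0589    ]]
```

```bash
cat >> h.py <<'E'
from scipy.spatial.transform import Rotation as R
def tool(dirdeg,yawdeg):  # tool z at elevation dirdeg in vertical plane of heading yawdeg, tool y = minus level left
    a,b=np.radians(dirdeg),np.radians(yawdeg)
    z=np.array([np.cos(a)*np.cos(b),np.cos(a)*np.sin(b),np.sin(a)]);y=np.array([np.sin(b),-np.cos(b),0])
    return np.c_[np.cross(y,z),y,z]
def delta(pt,Rt):
    s=arm.observe();R0=R.from_rotvec(s["eef_rot"]).as_matrix();p=s["eef_pos"]
    print("t",s["time_s"],"p",p.round(4),"F",s["wrist_force"].round(1),"w",round(s["gripper_width"],4),"q",s["joint_positions"].round(2))
    print("rot deg (tool)",np.degrees(R.from_matrix(R0.T@Rt).as_rotvec()).round(2))
    d=np.asarray(pt)-p;print("off cm: before turn",(R0.T@d*100).round(2)," after turn",(Rt.T@d*100).round(2)," world",(d*100).round(2))
C=np.array([.500,-.2915,.052])
RP=tool(-105,1);PICK=C+.019*RP[:,2]
MARK=np.array([.6348,-.0548,.010])
E
python3 -c "
from h import *
print(PICK);delta(PICK+[0,0,.12],RP)"
```

```text
[ 0.49508319 -0.29158582  0.03364741]
t 0.1 p [ 0.2072 -0.6154  0.2176] F [-0.1 -0.5  0.3] w 0.0927 q [ 1.22  0.62 -0.01  1.42  0.01  1.1  -0.04]
rot deg (tool) [  2.18 -14.86  17.53]
off cm: before turn [ 37.61 -21.48   6.44]  after turn [ 30.   -31.87  -1.42]  world [28.78 32.38 -6.4 ]
```

```bash
python3 -m crank '{"rotation":[[0.5,-3.7,4.4],[0.5,-3.7,4.4],[0.5,-3.7,4.4],[0.6,-3.7,4.4],[0,0,0],[0,0,0]],"offset":[[0,0,0],[0,0,0],[0,0,0],[0,0,0],[2.4,-2.7,-0.6],[2.4,-2.7,-0.6]],"hand":[0,0,0,0,0,0]}'
python3 -c "
from h import *
delta(PICK+[0,0,.12],RP)"
```

```text
time_s: 0.7
eef_pos: [0.2563, -0.5604, 0.2165]
eef_rot: [3.111, 0.023, -0.408]
wrist_force: [0.6, 0.6, -0.0]
gripper_width: 0.0932
t 0.7 p [ 0.2563 -0.5604  0.2165] F [ 0.6  0.6 -0. ] w 0.0932 q [ 0.89  0.64  0.18  1.44  0.13  1.21 -0.57]
rot deg (tool) [ 0.08 -0.04 -0.18]
off cm: before turn [ 25.06 -26.54  -0.25]  after turn [ 25.15 -26.46  -0.23]  world [23.88 26.88 -6.29]
```

```bash
python3 -m crank '{"rotation":[[0,0,0],[0,0,0],[0,0,0],[0,0,0],[0,0,0],[0,0,0],[0,0,0],[0,0,0]],"offset":[[2.4,-2.7,-0.5],[2.4,-2.7,-0.5],[2.4,-2.7,-0.5],[2.4,-2.7,-0.5],[2.4,-2.7,-0.5],[2.4,-2.7,-0.5],[2.4,-2.7,-0.5],[2.4,-2.7,-0.5]],"hand":[0,0,0,0,0,0,0,0]}'
python3 -c "
from h import *
delta(PICK+[0,0,.05],RP)"
```

```text
time_s: 1.5
eef_pos: [0.449, -0.3406, 0.2059]
eef_rot: [3.11, 0.025, -0.407]
wrist_force: [-0.4, 1.3, 0.1]
gripper_width: 0.0927
t 1.5 p [ 0.449  -0.3406  0.2059] F [-0.4  1.3  0.1] w 0.0927 q [ 0.46  0.61  0.13  1.52  0.08  1.24 -1.02]
rot deg (tool) [ 0.14 -0.08 -0.11]
off cm: before turn [ 7.68 -4.86 10.59]  after turn [ 7.7  -4.82 10.59]  world [  4.61   4.9  -12.23]
```

```bash
python3 -m crank '{"rotation":[[0,0,0],[0,0,0],[0,0,0]],"offset":[[2.2,-2.4,-0.6],[2.2,-2.4,-0.6],[0,0,0]],"hand":[0,0,0]}'
python3 -c "
from h import *
delta(PICK+[0,0,.05],RP)
p,d=arm.camera('scene');cv2.imwrite('pics/a1.png',cv2.resize(p[40:240,140:410],None,fx=2.9,fy=2.9))"
```

```text
time_s: 1.8
eef_pos: [0.4974, -0.2871, 0.2053]
eef_rot: [3.114, 0.041, -0.403]
wrist_force: [0.2, 0.7, 0.0]
gripper_width: 0.0932
t 1.8 p [ 0.4974 -0.2871  0.2053] F [0.2 0.7 0. ] w 0.0932 q [ 0.36  0.63  0.11  1.47  0.06  1.27 -1.11]
rot deg (tool) [ 0.01 -0.25  0.51]
off cm: before turn [ 2.87  0.47 11.83]  after turn [ 2.92  0.44 11.81]  world [ -0.23  -0.45 -12.17]
```

View pics/a1.png

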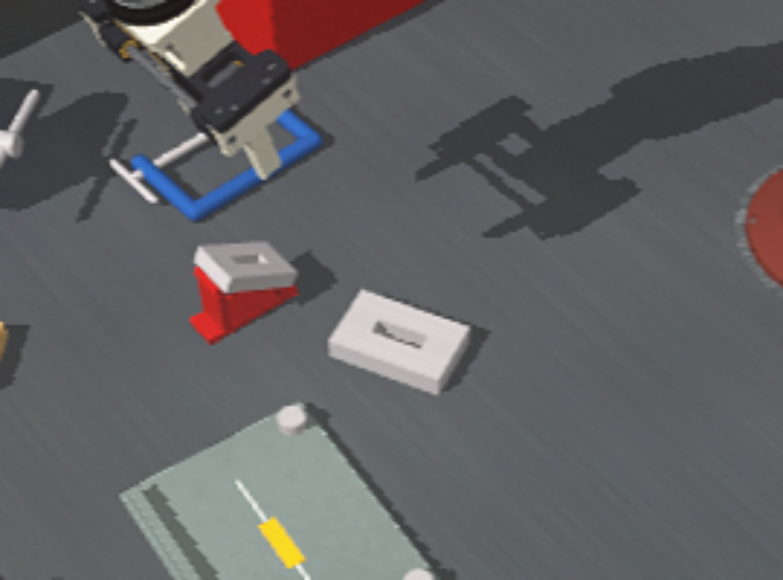

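The gripper is above the rib at (245,265) in this crop, with the jaws across the rib's width. Lowering to a hover.

```bash
python3 -m crank '{"rotation":[[0,0,0.5],[0,0,0],[0,0,0],[0,0,0],[0,0,0],[0,0,0]],"offset":[[0.7,0.1,3.0],[0.7,0.1,3.0],[0.7,0.1,3.0],[0.7,0.1,2.8],[0,0,0],[0,0,0]],"hand":[0,0,0,0,0,0]}'
python3 -c "
from h import *
delta(PICK,RP)
o=[]
for n,(u,v) in (('scene',(224,130)),('top',(425,242))):
  p,d=arm.camera(n);o.append(cv2.resize(p[v-50:v+50,u-50:u+50],(400,400),interpolation=2))
cv2.imwrite('pics/a2.png',np.hstack(o))"
```

```text
time_s: 2.45
eef_pos: [0.4891, -0.2992, 0.0856]
eef_rot: [3.108, 0.008, -0.408]
wrist_force: [0.2, 0.1, 0.4]
gripper_width: 0.0928
t 2.45 p [ 0.4891 -0.2992  0.0856] F [0.2 0.1 0.4] w 0.0928 q [ 0.38  0.76  0.11  1.59  0.06  1.02 -1.13]
rot deg (tool) [ 0.18 -0.05 -0.72]
off cm: before turn [ 1.92 -0.79  4.86]  after turn [ 1.94 -0.75  4.86]  world [ 0.6   0.76 -5.19]
```

View pics/a2.png

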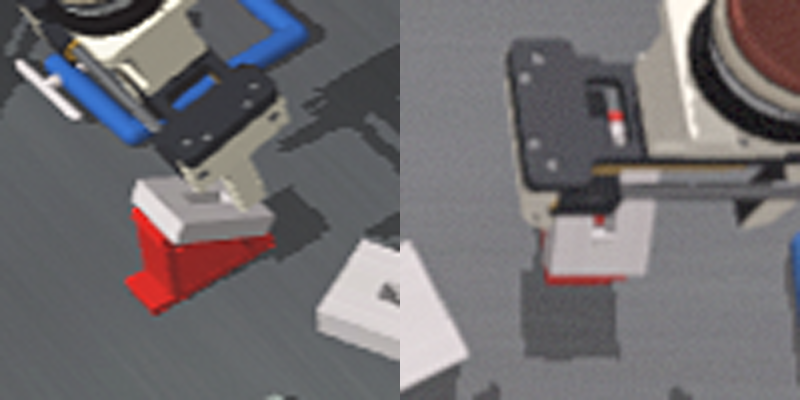

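The left finger is in front of the rib's near long side, as intended. I'll correct sideways by about 7 mm first, then descend.

```bash
python3 -m crank '{"rotation":[[0,0,-0.7],[0,0,0],[0,0,0],[0,0,0]],"offset":[[0.6,-0.8,-0.2],[0.3,0,1.1],[0,0,0],[0,0,0]],"hand":[0,0,0,0]}'
python3 -c "
from h import *
delta(PICK,RP)"
```

```text
time_s: 2.95
eef_pos: [0.496, -0.2897, 0.0739]
eef_rot: [3.11, 0.031, -0.408]
wrist_force: [-0.9, -0.6, 1.4]
gripper_width: 0.0928
t 2.95 p [ 0.496  -0.2897  0.0739] F [-0.9 -0.6  1.4] w 0.0928 q [ 0.37  0.78  0.11  1.6   0.05  1.   -1.13]
rot deg (tool) [ 0.16 -0.06  0.1 ]
off cm: before turn [0.95 0.17 3.92]  after turn [0.95 0.18 3.91]  world [-0.09 -0.18 -4.03]
```

```bash
python3 -m crank '{"rotation":[[0,0,0],[0,0,0],[0,0,0],[0,0,0],[0,0,0]],"offset":[[0.3,0.1,1.3],[0.3,0,1.3],[0.3,0,1.3],[0,0,0],[0,0,0]],"hand":[0,0,0,0,0]}'
python3 -c "
from h import *
delta(PICK,RP)
o=[]
for n,(u,v) in (('scene',(224,130)),('top',(425,242))):
  p,d=arm.camera(n);o.append(cv2.resize(p[v-50:v+50,u-50:u+50],(400,400),interpolation=2))
cv2.imwrite('pics/a3.png',np.hstack(o))"
```

```text
time_s: 3.45
eef_pos: [0.4946, -0.291, 0.0335]
eef_rot: [3.11, 0.03, -0.408]
wrist_force: [-1.2, 0.3, 0.2]
gripper_width: 0.093
t 3.45 p [ 0.4946 -0.291   0.0335] F [-1.2  0.3  0.2] w 0.093 q [ 0.37  0.83  0.1   1.62  0.05  0.93 -1.14]
rot deg (tool) [ 0.13 -0.04  0.09]
off cm: before turn [ 0.04  0.06 -0.03]  after turn [ 0.04  0.06 -0.03]  world [ 0.05 -0.06  0.02]
```

View pics/a3.png

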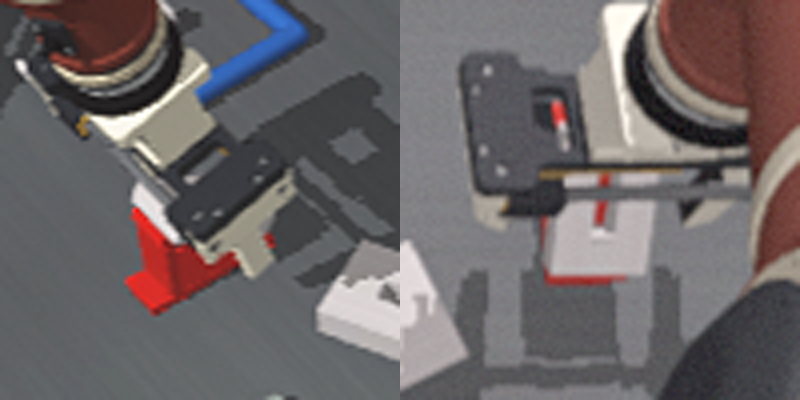

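The fingers are on both sides of the rib, with the plate between them. Closing.

```bash
python3 -m crank '{"rotation":[[0,0,0],[0,0,0],[0,0,0],[0,0,0],[0,0,0],[0,0,0],[0,0,0]],"offset":[[0,0,0],[0,0,0],[0,0,0],[0,0,0],[0,0,0],[0,0,0],[0,0,0]],"hand":[255,255,255,255,255,255,255]}' 40
python3 -c "
from h import *
delta(PICK,RP)"
```

```text
time_s: 4.25
eef_pos: [0.495, -0.2911, 0.0343]
eef_rot: [3.11, 0.03, -0.406]
wrist_force: [0.3, 0.1, 0.1]
gripper_width: 0.0498
t 4.25 p [ 0.495  -0.2911  0.0343] F [0.3 0.1 0.1] w 0.0498 q [ 0.37  0.83  0.1   1.62  0.05  0.93 -1.14]
rot deg (tool) [ 0.18 -0.13  0.08]
off cm: before turn [0.02 0.04 0.06]  after turn [0.02 0.04 0.06]  world [ 0.   -0.04 -0.06]
```

```bash
python3 -m crank '{"rotation":[[0,0,0],[0,0,0],[0,0,0],[0,0,0],[0,0,0],[0,0,0],[0,0,0],[0,0,0]],"offset":[[-0.26,0,-1.0],[-0.5,0,-1.9],[-0.5,0,-1.9],[-0.7,0,-2.6],[-0.7,0,-2.6],[-0.7,0,-2.6],[0,0,0],[0,0,0]],"hand":[255,255,255,255,255,255,255,255]}'
python3 -c "
from h import *
RT=tool(-45,-5)
delta([.56,-.15,.20],RT)
o=[]
for n,(u,v) in (('scene',(224,130)),('top',(425,242))):
  p,d=arm.camera(n);o.append(cv2.resize(p[v-80:v+80,u-80:u+80],(400,400),interpolation=2))
cv2.imwrite('pics/a4.png',np.hstack(o))"
```

```text
time_s: 5.05
eef_pos: [0.4946, -0.2905, 0.1643]
eef_rot: [3.11, 0.03, -0.406]
wrist_force: [-0.7, -0.2, -4.0]
gripper_width: 0.0497
t 5.05 p [ 0.4946 -0.2905  0.1643] F [-0.7 -0.2 -4. ] w 0.0497 q [ 0.37  0.67  0.11  1.52  0.06  1.18 -1.12]
rot deg (tool) [-1.54 59.81  6.22]
off cm: before turn [  5.66 -13.91  -5.23]  after turn [  6.26 -14.56   1.22]  world [ 6.54 14.05  3.57]
```

View pics/a4.png

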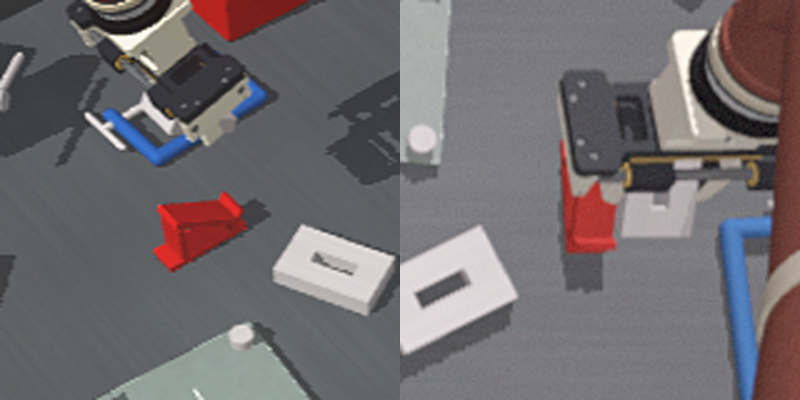

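The rib is held (−4 N on the wrist) and the rest is empty. Now turning it upright in the air.

```bash
python3 -m crank '{"rotation":[[-0.2,7.5,0.8],[-0.2,7.5,0.8],[-0.2,7.5,0.8],[-0.2,7.5,0.8],[-0.2,7.5,0.8],[-0.2,7.5,0.8],[-0.2,7.5,0.8],[-0.2,7.4,0.8]],"offset":[[0,0,0],[0,0,0],[0,0,0],[0,0,0],[0,0,0],[0,0,0],[0,0,0],[0,0,0]],"hand":[255,255,255,255,255,255,255,255]}'
python3 -m crank '{"rotation":[[0,0,0]],"offset":[[0,0,0]],"hand":[255]}'
python3 -c "
from h import *
RT=tool(-45,-5)
delta(MARK+[0,0,.04+.07]+.019*RT[:,2],RT)
print(arm.observe()['joint_positions'].round(2))"
```

```text
time_s: 5.95
eef_pos: [0.4988, -0.2911, 0.1699]
eef_rot: [-2.994, 0.094, -0.946]
wrist_force: [0.6, 1.0, -3.6]
gripper_width: 0.0496
time_s: 6.05
eef_pos: [0.5, -0.2927, 0.1705]
eef_rot: [2.993, -0.099, 0.947]
wrist_force: [-0.6, -0.2, -3.2]
gripper_width: 0.05
t 6.05 p [ 0.5    -0.2927  0.1705] F [-0.6 -0.2 -3.2] w 0.05 q [ 1.12  0.51 -0.62  2.15 -0.8   0.06 -0.21]
rot deg (tool) [-1.78  9.92  0.51]
off cm: before turn [  7.   -24.41  13.27]  after turn [  4.45 -24.88  13.5 ]  world [14.81 23.68 -6.39]
[ 1.12  0.51 -0.62  2.15 -0.8   0.06 -0.21]
```

The tool stopped about 10° short because joint 6 is at its lower stop (0.06). The footprint lies straighter ahead and further out, so I'll move there and see whether the joint frees up.

```bash
python3 - <<'E'
from h import *
RT=tool(-55,-5)
delta(MARK+[0,0,.04+.10]+.019*RT[:,2],RT)
E
```

```text
t 6.05 p [ 0.5    -0.2927  0.1705] F [-0.6 -0.2 -3.2] w 0.05 q [ 1.12  0.51 -0.62  2.15 -0.8   0.06 -0.21]
rot deg (tool) [-1.73 -0.08  0.66]
off cm: before turn [  8.39 -24.46  10.85]  after turn [  8.12 -24.88  10.09]  world [14.56 23.7  -3.61]
```

```bash
python3 -m crank '{"rotation":[[0,0,0],[0,0,0],[0,0,0],[0,0,0],[0,0,0],[0,0,0],[0,0,0],[0,0,0]],"offset":[[1.1,-3.1,1.3],[1.1,-3.1,1.3],[1.1,-3.1,1.3],[1.1,-3.1,1.3],[1,-3.1,1.3],[1,-3.1,1.3],[1,-3.1,1.3],[1,-3,1.3]],"hand":[255,255,255,255,255,255,255,255]}'
python3 -m crank '{"rotation":[[0,0,0]],"offset":[[0,0,0]],"hand":[255]}'
python3 -c "
from h import *
RT=tool(-45,-5)
delta(MARK+[0,0,.04+.07]+.019*RT[:,2],RT)"
```

```text
time_s: 6.85
eef_pos: [0.6421, -0.0698, 0.1593]
eef_rot: [-2.999, 0.08, -0.899]
wrist_force: [0.4, -0.3, -3.2]
gripper_width: 0.0499
time_s: 6.95
eef_pos: [0.6435, -0.0597, 0.159]
eef_rot: [-2.989, 0.056, -0.895]
wrist_force: [-0.3, 1.0, -2.7]
gripper_width: 0.0496
t 6.95 p [ 0.6435 -0.0597  0.159 ] F [-0.3  1.  -2.7] w 0.0496 q [ 0.14  0.51 -0.08  2.05 -1.36  0.02 -0.17]
rot deg (tool) [-3.45 11.72  1.53]
off cm: before turn [-2.51 -0.23  4.64]  after turn [-3.4  -0.41  4.02]  world [ 0.47  0.37 -5.25]
```

```bash
python3 - <<'E'
import numpy as np
from scipy.optimize import least_squares,brentq
D=[(.616,1.425,1.103,.6493,.2175),(.83,1.62,.93,.5738,.0335),(.63,1.47,1.27,.5743,.2053),(.67,1.52,1.18,.5736,.1643),(.51,2.05,.02,.646,.159),(.78,1.60,1.0,.574,.0739)]
def fk(p,a,b,c): 
    h,l1,l2,L,e=p
    return np.array([l1*np.sin(a)+l2*np.sin(a+b)+L*np.sin(a+b+c)+e*0, h+l1*np.cos(a)+l2*np.cos(a+b)+L*np.cos(a+b+c)])
f=lambda p:np.concatenate([fk(p,*d[:3])-d[3:] for d in D])
s=least_squares(f,[.36,.45,.4,.3,0]);p=s.x;print(p.round(3),(f(p)*1000).round(0))
for nm,r,z0 in(("place",.637,.05),("placehi",.637,.08),("pick",.579,.052)):
  for e in ((-60,-65,-70,-75) if nm!="pick" else (-120,-125,-130,-135)):
    th=np.radians(90-e) # from vertical
    R,Z=r+.019*np.sin(th),z0+.019*np.cos(th)
    g=lambda q:np.r_[fk(p,*q)-[R,Z],q.sum()-th]
    q=least_squares(g,[.7,1.6,1.]);print(nm,e,q.x.round(2),q.cost.round(6))
E
```

```text
[0.243 0.564 0.364 0.319 0.   ] [ 1.  2. -0.  0.  0. -1.  1. -1. -1.  2. -1. -3.]
place -60 [ 0.74  2.11 -0.23] 0.0
place -65 [ 0.74  2.04 -0.07] 0.0
place -70 [0.74 1.96 0.09] 0.0
place -75 [0.74 1.89 0.25] 0.0
placehi -60 [ 0.69  2.09 -0.16] 0.0
placehi -65 [0.68 2.02 0.  ] 0.0
placehi -70 [0.69 1.95 0.16] 0.0
placehi -75 [0.7  1.87 0.31] 0.0
pick -120 [0.97 1.36 1.33] 0.0
pick -125 [1.02 1.28 1.45] 0.0
pick -130 [1.06 1.21 1.57] 0.0
pick -135 [1.12 1.13 1.68] 0.0
```

Joint 6 limits the tool to about −58° elevation here. A planar fit of the joint data says the place pose needs about −73°, and the matching pick angle is −133°, which is reachable (j6≈1.6). So the rib has to be re-gripped at a steeper lean. I'll put it back on its rest, then take it again at that angle.

```bash
python3 -m crank '{"rotation":[[0,-5.5,0],[0,-5.5,0],[0,-5.5,0],[0,-5.5,0],[0,-5.5,0],[0,-5.5,0],[0,-5.5,0],[0,-5.5,0]],"offset":[[0,0,0],[0,0,0],[0,0,0],[0,0,0],[0,0,0],[0,0,0],[0,0,0],[0,0,0]],"hand":[255,255,255,255,255,255,255,255]}'
python3 -m crank '{"rotation":[[0,0,0]],"offset":[[0,0,0]],"hand":[255]}'
python3 -c "
from h import *
delta([.495,-.291,.165],RP)"
```

```text
time_s: 7.75
eef_pos: [0.6454, -0.0716, 0.1449]
eef_rot: [-3.097, 0.065, 0.136]
wrist_force: [0.8, -0.2, -2.7]
gripper_width: 0.0496
time_s: 7.85
eef_pos: [0.6475, -0.0713, 0.1432]
eef_rot: [-3.097, 0.061, 0.13]
wrist_force: [-0.4, 0.4, -3.6]
gripper_width: 0.0498
t 7.85 p [ 0.6475 -0.0713  0.1432] F [-0.4  0.4 -3.6] w 0.0498 q [-0.29  0.84  0.76  1.43 -0.6   1.2  -1.04]
rot deg (tool) [ -2.8  -10.21  -2.92]
off cm: before turn [-14.54  22.48  -1.85]  after turn [-15.67  21.7    1.94]  world [-15.25 -21.97   2.18]
```

```bash
python3 -m crank '{"rotation":[[-1.4,-5.1,-1.5],[-1.4,-5.1,-1.5],[0,0,0],[0,0,0],[0,0,0],[0,0,0],[0,0,0],[0,0,0]],"offset":[[0,0,0],[0,0,0],[-2.2,3.1,-0.5],[-2.2,3.1,-0.3],[-2.2,3.1,0.2],[-2.2,3.1,0.5],[-2.2,3.1,0.5],[-2.2,3.1,0.5]],"hand":[255,255,255,255,255,255,255,255]}'
python3 -m crank '{"rotation":[[0,0,0],[0,0,0]],"offset":[[-2.2,3.1,0.5],[0,0,0]],"hand":[255,255]}'
python3 -c "
from h import *
delta([.495,-.291,.165],RP)"
```

```text
time_s: 8.65
eef_pos: [0.5176, -0.2609, 0.1693]
eef_rot: [-3.115, -0.025, 0.405]
wrist_force: [0.4, -1.0, -3.6]
gripper_width: 0.0498
time_s: 8.85
eef_pos: [0.4906, -0.2981, 0.1717]
eef_rot: [3.111, 0.005, -0.409]
wrist_force: [-0.0, 0.2, -2.5]
gripper_width: 0.0497
t 8.85 p [ 0.4906 -0.2981  0.1717] F [-0.   0.2 -2.5] w 0.0497 q [ 0.01  0.79  0.81  1.53 -0.39  1.25 -0.69]
rot deg (tool) [-0.02 -0.01 -0.82]
off cm: before turn [ 0.6  -0.71  0.53]  after turn [ 0.61 -0.7   0.53]  world [ 0.44  0.71 -0.67]
```

```bash
python3 -m crank '{"rotation":[[0,0,-0.8],[0,0,0],[0,0,0],[0,0,0],[0,0,0],[0,0,0]],"offset":[[0.6,-0.7,0.5],[0.6,0,2.2],[0.6,0,2.2],[0.6,0,2.3],[0,0,0],[0,0,0]],"hand":[255,255,255,255,255,255]}'
python3 -c "
from h import *
delta([.495,-.291,.0355],RP)
o=[]
for n,(u,v) in (('scene',(224,130)),('top',(425,242))):
  p,d=arm.camera(n);o.append(cv2.resize(p[v-50:v+50,u-50:u+50],(400,400),interpolation=2))
cv2.imwrite('pics/a5.png',np.hstack(o))"
```

```text
time_s: 9.45
eef_pos: [0.5029, -0.2823, 0.0939]
eef_rot: [-3.111, -0.052, 0.404]
wrist_force: [-0.1, 0.5, -3.1]
gripper_width: 0.0499
t 9.45 p [ 0.5029 -0.2823  0.0939] F [-0.1  0.5 -3.1] w 0.0499 q [ 0.01  0.87  0.75  1.58 -0.45  1.12 -0.66]
rot deg (tool) [-0.25 -0.19  0.94]
off cm: before turn [0.7  0.89 5.85]  after turn [0.74 0.86 5.85]  world [-0.79 -0.87 -5.84]
```

View pics/a5.png

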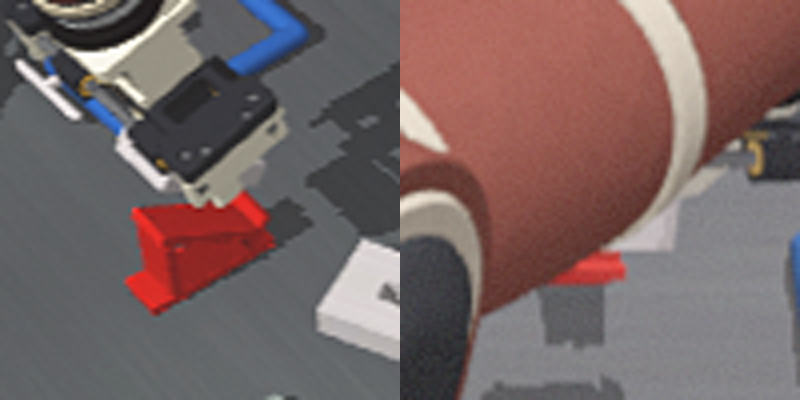

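```bash
python3 -m crank '{"rotation":[[0,0,0.9],[0,0,0],[0,0,0],[0,0,0],[0,0,0]],"offset":[[-0.8,0.9,0.2],[0.5,0,1.9],[0,0,0],[0,0,0],[0,0,0]],"hand":[255,255,255,255,255]}'
python3 -c "
from h import *
delta([.495,-.291,.0355],RP)"
```

```text
time_s: 10.05
eef_pos: [0.4945, -0.2939, 0.0757]
eef_rot: [-3.115, -0.023, 0.402]
wrist_force: [0.1, 0.6, -4.2]
gripper_width: 0.0498
t 10.05 p [ 0.4945 -0.2939  0.0757] F [ 0.1  0.6 -4.2] w 0.0498 q [ 0.04  0.9   0.75  1.61 -0.47  1.08 -0.65]
rot deg (tool) [-0.19 -0.3  -0.14]
off cm: before turn [ 1.07 -0.28  3.87]  after turn [ 1.09 -0.29  3.87]  world [ 0.05  0.29 -4.02]
```

```bash
python3 -m crank '{"rotation":[[0,0,0],[0,0,0],[0,0,0],[0,0,0],[0,0,0],[0,0,0]],"offset":[[0.1,-0.2,0],[0.3,0,1.2],[0.3,0,1.2],[0.25,0,0.9],[0,0,0],[0,0,0]],"hand":[255,255,255,255,255,255]}'
python3 -c "
from h import *
delta([.495,-.291,.0355],RP)"
```

```text
time_s: 10.65
eef_pos: [0.4946, -0.2912, 0.0399]
eef_rot: [-3.113, -0.023, 0.405]
wrist_force: [0.1, 0.0, -2.6]
gripper_width: 0.0498
t 10.65 p [ 0.4946 -0.2912  0.0399] F [ 0.1  0.  -2.6] w 0.0498 q [ 0.05  0.94  0.72  1.63 -0.5   1.02 -0.64]
rot deg (tool) [-0.25 -0.17 -0.13]
off cm: before turn [ 0.15 -0.02  0.41]  after turn [ 0.15 -0.02  0.41]  world [ 0.04  0.02 -0.44]
```

```bash
python3 -m crank '{"rotation":[[0,0,0],[0,0,0],[0,0,0]],"offset":[[0.1,0,0.3],[0.05,0,0.2],[0,0,0]],"hand":[255,255,255]}'
python3 -c "
from h import *
delta([.495,-.291,.0345],RP)"
```

```text
time_s: 10.95
eef_pos: [0.4951, -0.291, 0.0351]
eef_rot: [-3.113, -0.023, 0.404]
wrist_force: [-0.3, 0.9, -2.7]
gripper_width: 0.0495
t 10.95 p [ 0.4951 -0.291   0.0351] F [-0.3  0.9 -2.7] w 0.0495 q [ 0.05  0.95  0.72  1.63 -0.5   1.01 -0.64]
rot deg (tool) [-0.26 -0.23 -0.12]
off cm: before turn [ 0.01 -0.    0.06]  after turn [ 0.01 -0.    0.06]  world [-0.01  0.   -0.06]
```

```bash
python3 -m crank '{"rotation":[[0,0,0],[0,0,0],[0,0,0],[0,0,0],[0,0,0],[0,0,0]],"offset":[[0,0,0.05],[0,0,0],[0,0,0],[0,0,0],[0,0,0],[0,0,0]],"hand":[0,0,0,0,0,0]}'
python3 -m crank '{"rotation":[[0,-5.6,0],[0,-5.6,0],[0,-5.6,0],[0,-5.6,0],[0,-5.6,0],[0,0,0],[0,0,0]],"offset":[[0,0,0],[0,0,0],[0,0,0],[0,0,0],[0,0,0],[0,0,0],[0,0,0]],"hand":[0,0,0,0,0,0,0]}'
python3 -c "
from h import *
RQ=tool(-133,1)
delta(C+.019*RQ[:,2],RQ)
o=[]
for n,(u,v) in (('scene',(224,130)),('top',(425,242))):
  p,d=arm.camera(n);o.append(cv2.resize(p[v-50:v+50,u-50:u+50],(400,400),interpolation=2))
cv2.imwrite('pics/a6.png',np.hstack(o))"
```

```text
time_s: 11.55
eef_pos: [0.495, -0.2911, 0.0348]
eef_rot: [-3.114, -0.023, 0.403]
wrist_force: [-1.2, 0.4, -0.1]
gripper_width: 0.0913
time_s: 12.25
eef_pos: [0.4947, -0.2913, 0.0342]
eef_rot: [2.923, 0.023, -1.145]
wrist_force: [-0.2, -0.1, 0.8]
gripper_width: 0.0927
t 12.25 p [ 0.4947 -0.2913  0.0342] F [-0.2 -0.1  0.8] w 0.0927 q [ 0.03  1.21  0.78  1.22 -0.3   1.56 -0.81]
rot deg (tool) [-0.26 -0.24  0.  ]
off cm: before turn [-0.83  0.03  0.23]  after turn [-0.83  0.03  0.23]  world [-0.76 -0.04  0.39]
```

View pics/a6.png

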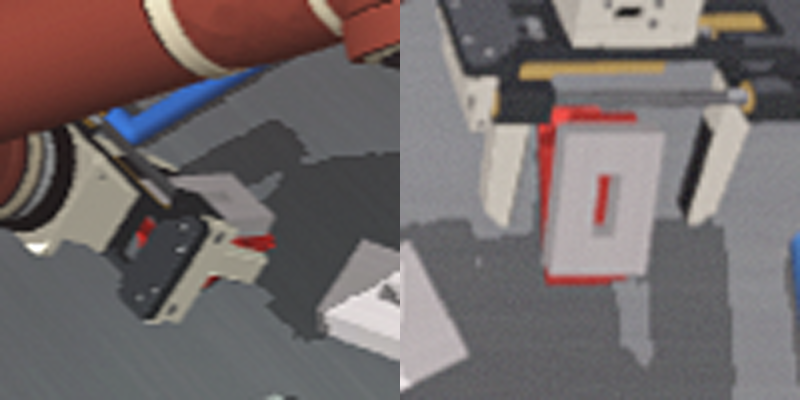

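The rib is back on its rest, with its slot at (605,205) in the right crop. The open fingers straddle it at the new lean. I'll centre and grip.

```bash
python3 -m crank '{"rotation":[[0,0,0],[0,0,0],[0,0,0],[0,0,0],[0,0,0],[0,0,0],[0,0,0],[0,0,0]],"offset":[[-0.8,0,0.2],[0,0,0],[0,0,0],[0,0,0],[0,0,0],[0,0,0],[0,0,0],[0,0,0]],"hand":[0,0,0,255,255,255,255,255]}' 40
python3 -m crank '{"rotation":[[0,0,0],[0,0,0]],"offset":[[0,0,0],[0,0,0]],"hand":[255,255]}'
python3 -c "
from h import *
RQ=tool(-133,1)
delta(C+.019*RQ[:,2],RQ)"
```

```text
time_s: 13.15
eef_pos: [0.4877, -0.2912, 0.0385]
eef_rot: [2.923, 0.023, -1.145]
wrist_force: [0.3, -0.2, -0.3]
gripper_width: 0.058
time_s: 13.35
eef_pos: [0.4877, -0.2912, 0.0386]
eef_rot: [2.923, 0.023, -1.145]
wrist_force: [0.3, -0.1, 0.3]
gripper_width: 0.0495
t 13.35 p [ 0.4877 -0.2912  0.0386] F [ 0.3 -0.1  0.3] w 0.0495 q [ 0.03  1.2   0.78  1.24 -0.29  1.55 -0.81]
rot deg (tool) [-0.28 -0.23 -0.  ]
off cm: before turn [-0.02  0.05  0.08]  after turn [-0.02  0.05  0.08]  world [-0.07 -0.05 -0.05]
```

```bash
python3 -m crank '{"rotation":[[0,0,0],[0,0,0],[0,0,0],[0,0,0],[0,0,0],[0,0,0],[0,0,0],[0,0,0]],"offset":[[-0.7,0,-0.75],[-1.4,0,-1.5],[-1.5,0,-1.6],[-1.5,0,-1.6],[-1.5,0,-1.6],[-1.5,0,-1.6],[0,0,0],[0,0,0]],"hand":[255,255,255,255,255,255,255,255]}'
python3 -m crank '{"rotation":[[0,0,0],[0,0,0]],"offset":[[0,0,0],[0,0,0]],"hand":[255,255]}'
python3 -c "
from h import *
RT=tool(-73,-5)
delta(MARK+[0,0,.04+.07]+.019*RT[:,2],RT)"
```

```text
time_s: 14.15
eef_pos: [0.4873, -0.2918, 0.158]
eef_rot: [2.925, 0.023, -1.141]
wrist_force: [0.1, 0.6, -3.3]
gripper_width: 0.05
time_s: 14.35
eef_pos: [0.4867, -0.2911, 0.1559]
eef_rot: [2.924, 0.024, -1.148]
wrist_force: [0.5, -0.3, -3.9]
gripper_width: 0.05
t 14.35 p [ 0.4867 -0.2911  0.1559] F [ 0.5 -0.3 -3.9] w 0.05 q [ 0.02  1.06  0.83  1.2  -0.22  1.71 -0.77]
rot deg (tool) [ 1.06 59.83  6.  ]
off cm: before turn [ 15.27 -23.33  -6.63]  after turn [ 11.09 -24.83   9.05]  world [15.36 23.58 -5.41]
```

```bash
python3 -m crank '{"rotation":[[0.1,7.5,0.8],[0.1,7.5,0.8],[0.1,7.5,0.8],[0.1,7.5,0.8],[0.1,7.5,0.7],[0.1,7.5,0.7],[0.2,7.5,0.7],[0.2,7.4,0.7]],"offset":[[0,0,0],[0,0,0],[0,0,0],[0,0,0],[0,0,0],[0,0,0],[0,0,0],[0,0,0]],"hand":[255,255,255,255,255,255,255,255]}'
python3 -m crank '{"rotation":[[0,0,0],[0,0,0]],"offset":[[0,0,0],[0,0,0]],"hand":[255,255]}'
python3 -c "
from h import *
RT=tool(-73,-5)
delta(MARK+[0,0,.04+.07]+.019*RT[:,2],RT)"
```

```text
time_s: 15.15
eef_pos: [0.4856, -0.2911, 0.1568]
eef_rot: [3.087, -0.129, 0.468]
wrist_force: [1.8, 1.7, -4.4]
gripper_width: 0.0501
time_s: 15.35
eef_pos: [0.4857, -0.2915, 0.1567]
eef_rot: [3.09, -0.132, 0.462]
wrist_force: [0.3, -0.3, -3.6]
gripper_width: 0.0501
t 15.35 p [ 0.4857 -0.2915  0.1567] F [ 0.3 -0.3 -3.6] w 0.0501 q [ 0.18  0.52  0.58  2.   -0.84  0.6  -0.31]
rot deg (tool) [ 0.08 -0.01  0.11]
off cm: before turn [ 11.21 -24.88   9.12]  after turn [ 11.16 -24.88   9.15]  world [15.47 23.63 -5.49]
```

```bash
python3 -m crank '{"rotation":[[0,0,0],[0,0,0],[0,0,0],[0,0,0],[0,0,0],[0,0,0],[0,0,0],[0,0,0]],"offset":[[1.4,-3.1,1.1],[1.4,-3.1,1.1],[1.4,-3.1,1.1],[1.4,-3.1,1.1],[1.4,-3.1,1.1],[1.4,-3.1,1.2],[1.4,-3.1,1.2],[1.4,-3.1,1.2]],"hand":[255,255,255,255,255,255,255,255]}'
python3 -m crank '{"rotation":[[0,0,0],[0,0,0],[0,0,0]],"offset":[[0,0,0],[0,0,0],[0,0,0]],"hand":[255,255,255]}'
python3 -c "
from h import *
RT=tool(-73,-5)
delta(MARK+[0,0,.04+.02]+.019*RT[:,2],RT)
o=[]
for n,(u,v) in (('scene',(237,215)),('top',(310,190))):
  p,d=arm.camera(n);o.append(cv2.resize(p[v-65:v+65,u-65:u+65],(400,400),interpolation=2))
cv2.imwrite('pics/b1.png',np.hstack(o))"
```

```text
time_s: 16.15
eef_pos: [0.6435, -0.0529, 0.1012]
eef_rot: [3.088, -0.123, 0.463]
wrist_force: [-0.6, -0.9, -3.5]
gripper_width: 0.0497
time_s: 16.45
eef_pos: [0.6417, -0.0569, 0.1021]
eef_rot: [3.086, -0.13, 0.465]
wrist_force: [0.2, 0.4, -2.3]
gripper_width: 0.0499
t 16.45 p [ 0.6417 -0.0569  0.1021] F [ 0.2  0.4 -2.3] w 0.0499 q [-0.34  0.71  0.63  1.87 -0.89  0.51 -0.8 ]
rot deg (tool) [ 0.28 -0.15  0.23]
off cm: before turn [-1.63 -0.18  4.76]  after turn [-1.61 -0.15  4.76]  world [-0.14  0.16 -5.03]
```

View pics/b1.png

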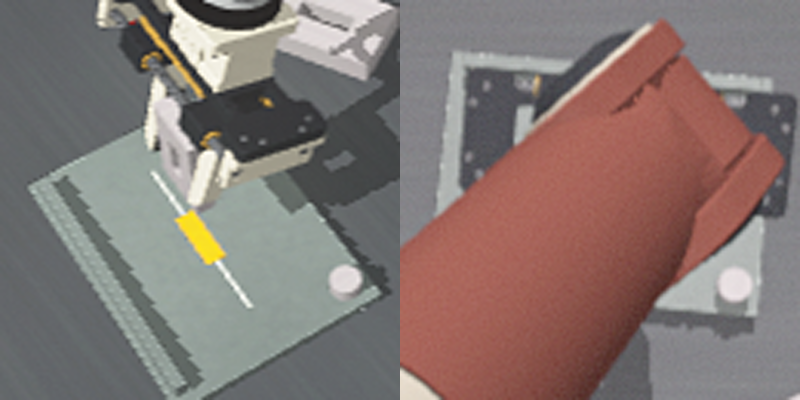

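The rib hangs upright between the fingers, seen at (180,150) in the left crop, parallel to the white line. Lowering to 20 mm above the plate.

```bash
python3 -m crank '{"rotation":[[0,0,0],[0,0,0],[0,0,0],[0,0,0],[0,0,0],[0,0,0],[0,0,0]],"offset":[[-0.4,-0.15,1.2],[-0.4,0,1.2],[-0.4,0,1.2],[-0.4,0,1.2],[0,0,0],[0,0,0],[0,0,0]],"hand":[255,255,255,255,255,255,255]}'
python3 -c "
from h import *
RT=tool(-73,-5)
delta(MARK+[0,0,.04+.003]+.019*RT[:,2],RT)
o=[]
for n,(u,v) in (('scene',(237,215)),):
  p,d=arm.camera(n);o.append(cv2.resize(p[v-50:v+50,u-50:u+50],(600,600),interpolation=2))
cv2.imwrite('pics/b2.png',np.hstack(o))"
```

```text
time_s: 17.25
eef_pos: [0.6408, -0.0552, 0.0522]
eef_rot: [3.087, -0.131, 0.468]
wrist_force: [-0.9, 0.3, -3.9]
gripper_width: 0.0495
t 17.25 p [ 0.6408 -0.0552  0.0522] F [-0.9  0.3 -3.9] w 0.0495 q [-0.27  0.76  0.5   1.9  -0.99  0.39 -0.7 ]
rot deg (tool) [ 0.19 -0.24  0.15]
off cm: before turn [-0.56  0.01  1.64]  after turn [-0.56  0.01  1.64]  world [-0.05 -0.01 -1.74]
```

View pics/b2.png

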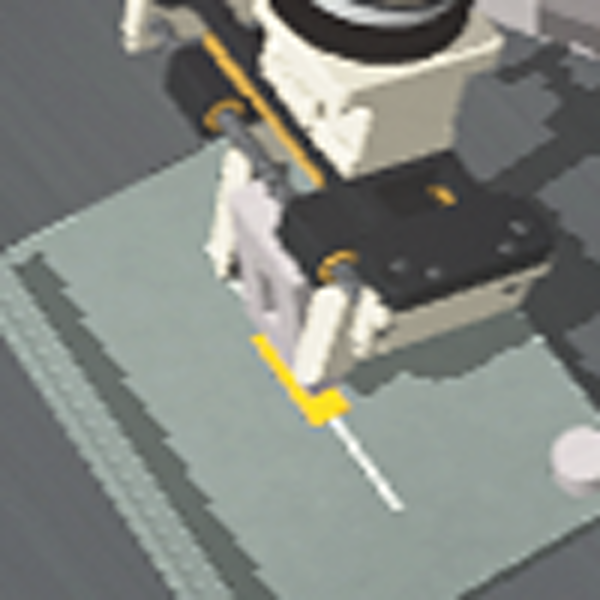

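The rib is above the footprint (yellow at 300,380) and parallel to it. Lowering gently to contact.

```bash
python3 -m crank '{"rotation":[[0,0,0],[0,0,0],[0,0,0],[0,0,0],[0,0,0]],"offset":[[-0.2,0,0.6],[-0.2,0,0.5],[-0.15,0,0.5],[0,0,0],[0,0,0]],"hand":[255,255,255,255,255]}'
python3 -m crank '{"rotation":[[0,0,0],[0,0,0]],"offset":[[-0.06,0,0.2],[0,0,0]],"hand":[255,255]}'
python3 -c "
from h import *
RT=tool(-73,-5)
delta(MARK+[0,0,.04]+.019*RT[:,2],RT)"
```

```text
time_s: 17.8
eef_pos: [0.6399, -0.0549, 0.0346]
eef_rot: [3.087, -0.131, 0.466]
wrist_force: [-0.0, -0.1, -3.1]
gripper_width: 0.0499
time_s: 18.0
eef_pos: [0.6403, -0.0549, 0.033]
eef_rot: [3.087, -0.131, 0.467]
wrist_force: [-0.7, 0.4, -3.8]
gripper_width: 0.0497
t 18.0 p [ 0.6403 -0.0549  0.033 ] F [-0.7  0.4 -3.8] w 0.0497 q [-0.24  0.78  0.45  1.91 -1.03  0.34 -0.66]
rot deg (tool) [ 0.18 -0.23  0.17]
off cm: before turn [-0.02  0.04  0.11]  after turn [-0.02  0.04  0.11]  world [ 0.01 -0.04 -0.11]
```

```bash
python3 -m crank '{"rotation":[[0,0,0],[0,0,0]],"offset":[[-0.03,0,0.1],[0,0,0]],"hand":[255,255]}'
python3 -c "
from h import *
p,d=arm.camera('scene');v,u=215,237
cv2.imwrite('pics/b3.png',cv2.resize(p[v-50:v+50,u-50:u+50],(600,600),interpolation=2))"
```

```text
time_s: 18.2
eef_pos: [0.6403, -0.0548, 0.0328]
eef_rot: [3.088, -0.131, 0.469]
wrist_force: [-3.0, 0.2, 4.3]
gripper_width: 0.0498
```

View pics/b3.png

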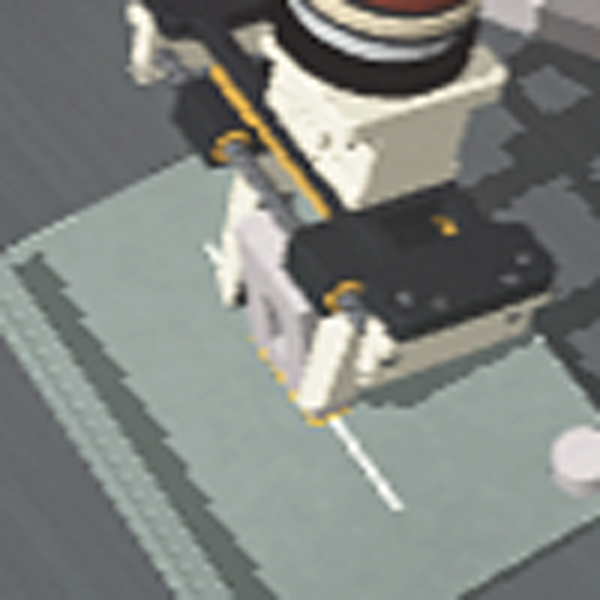

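Contact: the wrist force went from −3.8 to +4.3 N, and only a thin yellow rim of the footprint shows around the foot at (290,390). Releasing: ease the grip first, then open.

```bash
python3 -m crank '{"rotation":[[0,0,0],[0,0,0]],"offset":[[0,0,0],[0,0,0]],"hand":[255,255]}' 5
python3 -m crank '{"rotation":[[0,0,0],[0,0,0],[0,0,0],[0,0,0],[0,0,0],[0,0,0],[0,0,0],[0,0,0]],"offset":[[0,0,0],[0,0,0],[0,0,0],[0,0,0],[0,0,0],[0,0,0],[0,0,0],[0,0,0]],"hand":[100,60,30,0,0,0,0,0]}'
python3 -c "
from h import *
p,d=arm.camera('scene');v,u=215,237
cv2.imwrite('pics/b4.png',cv2.resize(p[v-50:v+50,u-50:u+50],(600,600),interpolation=2))"
```

```text
time_s: 18.45
eef_pos: [0.6408, -0.0548, 0.0327]
eef_rot: [3.087, -0.131, 0.469]
wrist_force: [-2.7, 0.7, 6.1]
gripper_width: 0.0507
time_s: 19.25
eef_pos: [0.64, -0.0548, 0.0317]
eef_rot: [3.087, -0.131, 0.466]
wrist_force: [-0.8, -0.9, 0.5]
gripper_width: 0.0928
```

View pics/b4.png

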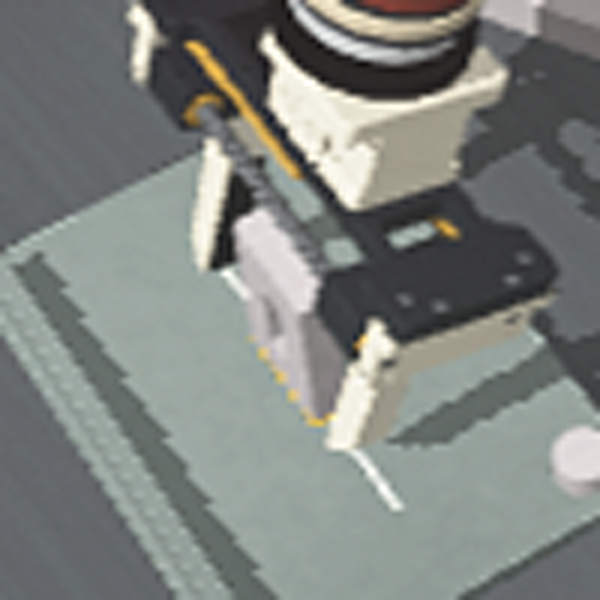

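The rib stands by itself and the fingers are clear. Backing out along the tool axis.

```bash
python3 -m crank '{"rotation":[[0,0,0],[0,0,0],[0,0,0],[0,0,0],[0,0,0],[0,0,0],[0,0,0],[0,0,0]],"offset":[[0,0,-1],[0,0,-1.5],[0,0,-2],[0,0,-2],[0,0,-2],[0,0,-2.5],[0,0,-2.5],[0,0,-2.5]],"hand":[0,0,0,0,0,0,0,0]}'
python3 -m crank '{"rotation":[[0,0,0],[0,0,0],[0,0,0],[0,0,0],[0,0,0],[0,0,0],[0,0,0]],"offset":[[-2.5,1,-1],[-2.5,1.5,-1],[-2.5,2,0],[-2.5,2,0],[-2.5,2,0],[0,0,0],[0,0,0]],"hand":[0,0,0,0,0,0,0]}'
python3 - <<'E'
from h import *
o=[]
for n,(u,v) in (('scene',(237,215)),('top',(310,190))):
  p,d=arm.camera(n);np.save(n+"1.npy",d);np.save(n+"1p.npy",p);cv2.imwrite(f'pics/f_{n}.png',p);o.append(cv2.resize(p[v-45:v+45,u-45:u+45],(400,400),interpolation=2))
cv2.imwrite('pics/b5.png',np.hstack(o)); print(arm.observe()['time_s'])
E
```

```text
time_s: 20.1
eef_pos: [0.5922, -0.0502, 0.1861]
eef_rot: [3.088, -0.132, 0.467]
wrist_force: [1.2, -0.3, 0.6]
gripper_width: 0.0927
time_s: 20.8
eef_pos: [0.4606, -0.1247, 0.1677]
eef_rot: [3.088, -0.134, 0.468]
wrist_force: [0.5, 1.0, 0.9]
gripper_width: 0.093
20.9
```

View pics/b5.png

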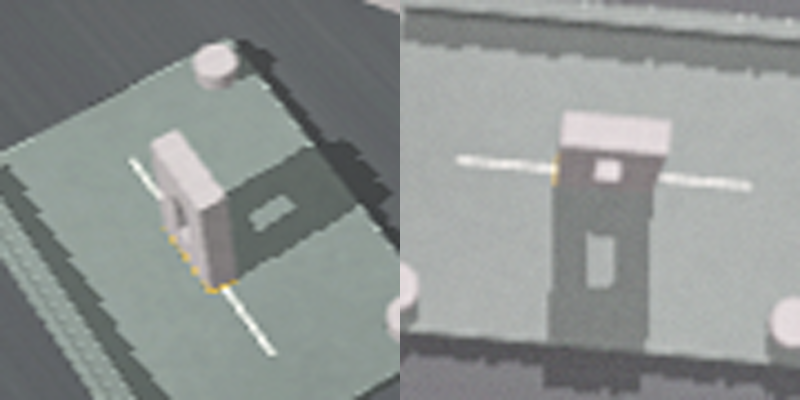

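View pics/f_scene.png

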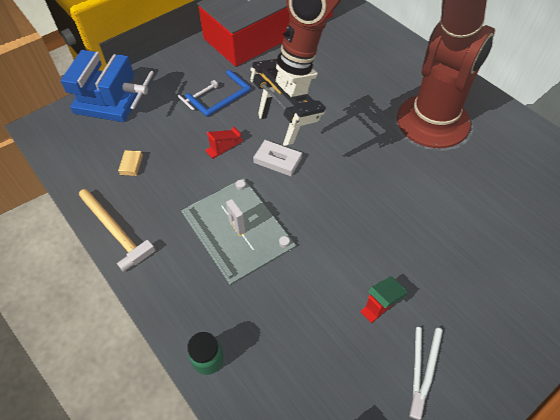

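The rib stands upright on the footprint, with its foot at about (232,232) in the scene image, along the white line. The blank at (387,292) is untouched and the gripper is clear. One numeric check before handing in.

```bash
python3 - <<'E'
from h import *
p=np.load("top1p.npy")
hsv=cv2.cvtColor(p,cv2.COLOR_BGR2HSV);m=cv2.inRange(hsv,(0,0,200),(180,40,255));m[:165]=0;m[190:]=0;m[:,:295]=0;m[:,330:]=0
k,l,s,c=cv2.connectedComponentsWithStats(m);i=1+s[1:,4].argmax()
X=ray("top",np.argwhere(l==i)[:,::-1],.09)[:,:2]*1000
r=cv2.minAreaRect(X.astype(np.float32));print(r,X.mean(0)-MARK[:2]*1000)
w,V=np.linalg.eigh(np.cov(X.T));print("width dir",np.degrees(np.arctan(V[0,1]/V[1,1])), "line ~4.9")
for n in("scene",):
    a=np.load(n+"0p.npy");b=np.load(n+"1p.npy")
    for q in(a,b):
        h=cv2.cvtColor(q,cv2.COLOR_BGR2HSV);g=cv2.inRange(h,(60,90,30),(95,255,160));g[:260]=0;g[320:]=0;g[:,:350]=0;print("blank px",np.argwhere(g).mean(0)[::-1])
d=np.load("top1.npy")
E
```

```text
((634.5050048828125, -55.71739196777344), (50.14571762084961, 16.358205795288086), 85.15796661376953) [-0.33080473 -1.06790941]
width dir 5.033778621816671 line ~4.9
blank px [387.52225519 291.35756677]
blank px [387.60237389 291.37833828]
```

```bash
python3 -c "
from station import arm
print(arm.sign_off()); print(arm.observe()['time_s'])"
```

```text
the job is handed in; nothing more can be done
None
the job is handed in; nothing more can be done
```

The rib now stands by itself on its short edge on the yellow footprint, along the white line. I handed the job in with the clock at about 20.9 s of the 38 s allowed; the station gives no verdict.

My first grip could not be turned fully upright because joint 6 reached its stop about 12° short of the planned tilt. I put the rib back on its rest, took it again at a steeper lean, turned it 60°, lowered it until I felt contact, released it and backed away.

Last checks, from the pictures after release:
- **Position:** the centre of the rib's top face is about 1 mm from the footprint's centre, taking the top face as 90 mm above the table (upright on the plate). The match at that height supports it standing vertical; I did not measure the tilt separately.
- **Direction:** its width lies at 5.0° against about 4.9° for the white line as I first measured it from above (5.0–5.5° by the footprint's own edges).
- **Blank:** it shifted by less than 0.1 pixel in the scene view.
- **Clearance:** the gripper was open and well away from everything, with about 1 N read at the wrist.

One weak reading did not affect the result: the white line measured from the scene view alone gave a direction about 2° on the other side of straight, which I put down to stray pixels and did not use.

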